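# Set the spring dividers to two wet glaze dots and hold the gap

### The job

Two wet glaze dots on the terracotta tile mark how far apart the lugs go. Pick the spring dividers up from the brush rest by their two black finger grips, squeeze the legs until one point stands right over the middle of each dot, about a centimetre above the tile and without touching it, and hold that gap dead still for three seconds so that I can run the nut down the screw. Finish while still holding the dividers squeezed there, and leave the other things on the table alone.

Things in the scene. Friction and masses are not known exactly. Their poses are not given: they have to be found in the camera images.
- dividers: Loose steel spring dividers, 85 g, lying flat on the brush rest: from above a narrow V of two straight legs. Origin: midway between the finger grips (to 2 mm), at the legs' underside. x from bow to points, y to the left leg, z up. Legs hinge about z on a brass fulcrum at x = -120 mm; spring bow and handle behind it to x = -184 mm. Each leg is 6 mm wide, 8 mm high, 200 mm from fulcrum to point
- grip_left (a point): Centre of the left black finger grip, an upright cylinder 14 mm in diameter, 16 mm high, on the leg 120 mm from the fulcrum; 4 mm above the legs' underside. At rest the two grips measure 52 mm over their outsides. Pressing them together takes about 6 N at first, 9.5 N with the points 36 mm apart, 13 N when they nearly meet; released, the legs spring open
- grip_right (a point): Centre of the right black finger grip, the same size. Squeezed on the grips, the gap between the points = (width over the grips' outsides - 14 mm) x 200/120
- point_left (a point): Tip of the left leg's point, 4 mm above the legs' underside. At rest the points are 63 mm apart; each lies about 78 mm ahead of the grips
- point_right (a point): Tip of the right leg's point, the same
- leg_left (a joint): how far the left leg is squeezed in from its rest position, rad; 0 at rest (9.1 degrees out from the mid line), 0.15 fully in
- leg_right (a joint): the same for the right leg
- rest: Fixed beech brush rest, origin on the table. Two cross bars 14 mm thick, 116 mm long along y, 35 mm high, at x = -85 and +55 mm, with 6 mm high nibs on their ends, joined by a spine 18 mm wide and 10 mm high along x. The dividers lie along its x (yaw within 3 degrees), legs' underside on the bars, 35 mm above the table; the grips hang free between the bars
- tile: Fixed terracotta tile, 150 mm square, 10 mm thick, on a plywood bat 140 mm square; the tile's top is 28 mm above the table. Origin on the table under its centre. Its -x edge is the front, nearest the robot; the dots lie 27 to 37 mm in from that edge. Neither dividers nor fingers may touch it
- dot_left_mid (a point): centre of the left (+y) white glaze dot, 10 mm in diameter, on the top of the tile. The two dots are 26 to 46 mm apart
- dot_right_mid (a point): centre of the right (-y) white glaze dot, the same size
- glaze_jar: Jar with a green lid, 60 mm in diameter and 75 mm high; leave it alone. Origin at the middle of its underside
- palette: Round white china palette, 136 mm in diameter and 12 mm high; leave it alone. Origin at the middle of its underside
- brush_pot: Blue pot with brushes, 72 mm in diameter, 200 mm high with the brushes; leave it alone. Origin at the middle of its underside
- sketchbook: Black sketchbook lying flat, 216 by 156 by 20 mm; leave it alone. Origin at the middle of its underside
- nut (a point): Round brass nut, 12 mm in diameter, on the thin screw that crosses the legs 60 mm behind the grips; the screw ends 47 mm right of the mid line. The nut is not to be turned
There are look-alikes about, which are no part of the job. Leave any green look-alike of the tile alone.

How it is judged:
By the outcome, as a careful person would: the job done as asked, in the order asked, and still so for the second after the job is handed in, while the arm keeps its last pose, push and grip.
It also fails if it takes over 45 s, if anything falls off the work surface, if the arm or the gripper's body presses on something with over 40 N, if the wrist force passes 120 N, or if a joint passes its speed limit or range.

### The arm

A 6-joint arm with a two-finger parallel gripper is mounted at the origin on the work surface. World frame = base frame: x ahead of the robot, y to its left, z up, the work surface at z = 0. Lengths are in mm, angles in rad, forces in N, time in s.
With the tool pointing down it reaches from about 350 to 1000 mm from the base axis. Payload 7.1 kg.
Tool frame: the origin (TCP) lies midway between the tips of the shut fingers; the grasp point (between the pads) lies 19 mm behind it; z points along the fingers, y is the line along which they close (so a half turn about z gives the same grasp; the last joint's range is limited). The gripper opens to 85 mm and grips with 20 to 120 N. Pads are 22 mm wide; open, the fingers measure 114 mm over their backs; the gripper's body (76 mm by 85 mm) begins 54 mm behind the grasp point. The pads swing forward as they close: fully open they stand 13 mm farther back than shut.
Start: joints at [-1.235, 0.423, 1.63, -0, 1.089, -0.019], TCP at [217.143, -586.049, 231.319] pointing down, gripper open.
Joint ranges: [-3, 3], [-0.9, 2.11], [0.09, 2.58], [-1.31, 4.45], [0.11, 2.69], [-2.54, 2.54]. Speed limits (rad/s): [2.39, 2.39, 3.01, 3.14, 3.14, 3.14].

### API

Orientations are given as a rotation vector (axis times angle).
In Python, from station import monitor, capture, ticket gives the robot as it stands.
- The arm moves only by the tool step_arm, never from a script. Its argument "increments" is text: rows parted by semicolons, each of 5 numbers parted by spaces: the shift along the world's x, y, z in units of 50 mm (1.0 is 50 mm), then the turn about the world's z in units of 5 degrees (1.0 is 5 degrees), then the closure, from -1 (fully open) to 1 (shut). A call has exactly 5 rows; each row is the pose to reach, as a shift and turn from the pose commanded when the call began; what a row does not reach only later rows make up. A row lasts 1/10 s, in which the tool goes at most 50 mm and 8.59 degrees, less where a joint would pass 70% of its speed; a pose out of reach is approached as far as the arm can. A call with a gripper value outside its range is refused whole. The fingers move at their own pace and stop on an object; "grip_force" is the grip in N (left out, the last holds). Time passes only in rows, so rows that repeat a pose let the fingers close, or fill a call up. It gives the time, the measured TCP pose, the force, the opening and the grip force at its end, in the units of the state.
- monitor.get_obs(): the state, without advancing time (a new reading comes with each control period).
- capture(name): name is "scene" or "top" or "wrist"; returns a dict with "pixels" (420x560x3 uint8, red, green, blue), "depth" (420x560 float32, mm along the optical axis (not along the pixel's ray), 0 where there is no reading), "fx", "fy", "cx", "cy" (pixels), "k1" (the pictures are not rectified: a ray, as slopes to the right and down, at radius r is drawn at 1 + k1 r^2 times it, then the intrinsics apply), "cam_to_world" (4x4, takes a point from camera to world coordinates). Camera axes: x right, y down, z forward; pixel columns grow to the right and rows downward; lengths in mm; the calibration is good to about 2 mm. A picture is of the moment at which its call begins.
- ticket.hand_in(): hands the job in; it is judged then, once.
The state is a dict: "t": time; "joint_pos": joint angles; "joint_vel": joint speeds; "effort": joint torques, N m; "tcp_pos": TCP position; "eef_rot": TCP orientation; "force": force on the tool from outside, world axes, zero at the start; "wrist_torque": the same for the moment, N m; "finger_gap": finger opening in mm; "grasp_force": force on a finger pad.
Only numpy, scipy, OpenCV 4.12 (cv2) and the standard library are available. Lean on these libraries where they do the work, as an engineer would, in place of code of your own. Each camera call takes 0.05 s, during which the arm holds its last target. There are 200 camera calls.

## Working session

There is one attempt and no reset: what is moved stays moved. The work goes in short steps, Python scripts to look and compute and a tool call to move; the robot and the scene stay as the last step left them, time stands still between calls to the robot, and variables do not carry over. Pictures are saved under pics/ and viewed, at most 10 in all, crops included, and the job is handed in when it is done.

Besides the shell and the picture viewer there is one more tool, called after ">>>" as a command line: name --argument value ..., lists and objects as JSON in quotes. step_arm: Moves the arm, as the interface text tells. Its arguments: {"type":"object","properties":{"increments":{"type":"string"},"grip_force":{"type":"number"}},"required":["increments"]}

```bash
mkdir -p pics
cat > h.py <<'E'
import numpy as np, cv2
from station import monitor, capture, ticket
def K(c): return np.array([[c['fx'],0,c['cx']],[0,c['fy'],c['cy']],[0,0,1.]])
def ray(c,uv):
    p=cv2.undistortPoints(np.array(uv,float).reshape(-1,1,2),K(c),np.array([c['k1'],0,0,0.])).reshape(-1,2)
    # exact model x_d = x(1+k1 r^2), same as OpenCV's k1
    d=np.c_[p,np.ones(len(p))]; T=np.array(c['cam_to_world'])
    return T[:3,3], d@T[:3,:3].T
def onz(c,uv,z):
    o,d=ray(c,uv); return o+d*((z-o[2])/d[:,2])[:,None]
def proj(c,P):
    T=np.linalg.inv(np.array(c['cam_to_world'])); q=np.array(P,float).reshape(-1,3)@T[:3,:3].T+T[:3,3]
    return cv2.projectPoints(q,np.zeros(3),np.zeros(3),K(c),np.array([c['k1'],0,0,0.]))[0].reshape(-1,2)
def save(c,n,box=None,s=1):
    im=c['pixels'][:,:,::-1]
    if box: im=im[box[1]:box[3],box[0]:box[2]]
    cv2.imwrite('pics/'+n,cv2.resize(im,None,fx=s,fy=s,interpolation=cv2.INTER_CUBIC))
E
python3 - <<'E'
from h import *
import pickle
o=monitor.get_obs();print(o)
for n in('scene','top'):
    c=capture(n);pickle.dump(c,open(n+'.pkl','wb'));save(c,n+'1.png')
    print(n,c['fx'],c['cx'],c['cy'],c['k1'],np.round(c['cam_to_world'],3).tolist())
E
```

```text
{'t': 0.0, 'joint_pos': array([-1.23500398e+00,  4.23831305e-01,  1.63073277e+00, -2.37984956e-05,
        1.08859200e+00, -1.90089343e-02]), 'joint_vel': array([-0.00022661,  0.00088453,  0.00058149,  0.00142146,  0.00175481,
       -0.00037526]), 'effort': array([-3.35719315e-04, -5.57377052e+01, -2.81747353e+01, -5.68273526e-05,
        7.10062101e-03, -1.85829515e-05]), 'tcp_pos': array([ 216.95301911, -585.53039809,  230.53484233]), 'eef_rot': array([-3.09076822e+00, -5.54147122e-01,  4.19842278e-04]), 'force': array([-0.19682555, -0.44466425, -0.21881306]), 'wrist_torque': array([0.02713053, 0.03287665, 0.03270765]), 'grasp_force': 0.0, 'finger_gap': 85.42308299664623}
scene 392.1502196650764 277.66786294688217 207.8931916315146 0.025825370066551584 [[0.852, 0.361, -0.379, 1018.139], [0.523, -0.612, 0.592, -711.695], [-0.018, -0.703, -0.711, 928.428], [0.0, 0.0, 0.0, 1.0]]
top 448.68232695422097 282.6194105547603 218.09256025681597 -0.11279977679087057 [[-0.019, -0.998, 0.051, 468.958], [-1.0, 0.019, -0.004, 21.685], [0.003, -0.051, -0.999, 1320.383], [0.0, 0.0, 0.0, 1.0]]
```

View pics/top1.png

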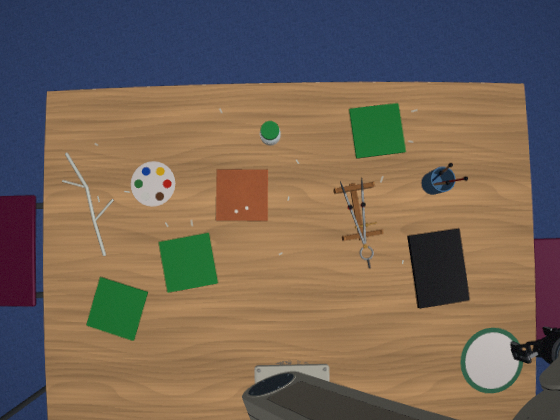

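View pics/scene1.png

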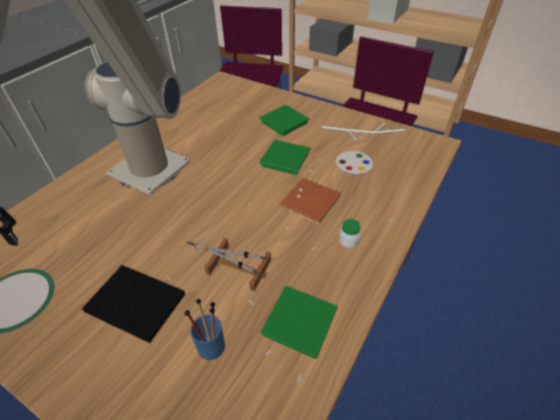

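Top view: terracotta tile at (242,195) with dots at (236,211) and (247,208). The dividers lie on the rest at (357,215), bow at (367,258), points toward image up (+x). Look-alikes for the tile are three green tiles at (377,130), (188,262) and (117,308). For the dots: the palette at (153,184) and white specks on the table. For the dividers: the white twig at (90,200). I choose the terracotta tile and the V on the rest, and check them in one crop.

Run:
```python
from h import *
import pickle
c=pickle.load(open('top.pkl','rb'));save(c,'crop1.png',(205,155,405,280),4)
px=c['pixels'].astype(int)
hsv=cv2.cvtColor(c['pixels'],cv2.COLOR_RGB2HSV)
# tile
m=((hsv[:,:,0]<12)&(hsv[:,:,1]>150)&(hsv[:,:,2]>90)).astype(np.uint8); m[:, :205]=0; m[:,280:]=0;m[:160]=0;m[232:]=0
m=cv2.morphologyEx(m,cv2.MORPH_CLOSE,np.ones((15,15)))
cs=max(cv2.findContours(m,0,1)[0],key=cv2.contourArea);r=cv2.minAreaRect(cs);print('tile',r,onz(c,cv2.boxPoints(r),28).round(1).tolist())
w=((px.min(2)>130)).astype(np.uint8);w[:, :218]=0;w[:,266:]=0;w[:172]=0;w[219:]=0
n,l,s,ce=cv2.connectedComponentsWithStats(w);print(s[1:],ce[1:],onz(c,ce[1:],28).round(1))
b=((px.max(2)<45)).astype(np.uint8);b[:, :335]=0;b[:,375:]=0;b[:180]=0;b[240:]=0
n,l,s,ce=cv2.connectedComponentsWithStats(b);print(s[1:],ce[1:].round(1).tolist(),onz(c,ce[1:],45).round(1).tolist())
```

```text
tile ((241.5, 195.0), (50.0, 51.0), 90.0) [[679.1, 208.1, 28.0], [675.9, 59.6, 28.0], [530.6, 62.1, 28.0], [533.4, 209.6, 28.0]]
[[245 206   3   4  10]
 [235 210   3   3   9]] [[246.2 207.5]
 [236.  211. ]] [[567.9 121.6  28. ]
 [558.4 151.3  28. ]]
[[361 203   4   4  11]
 [348 206   4   3   9]] [[362.7, 204.3], [349.7, 206.8]] [[569.6, -213.0, 45.0], [563.1, -175.2, 45.0]]
```

View pics/crop1.png

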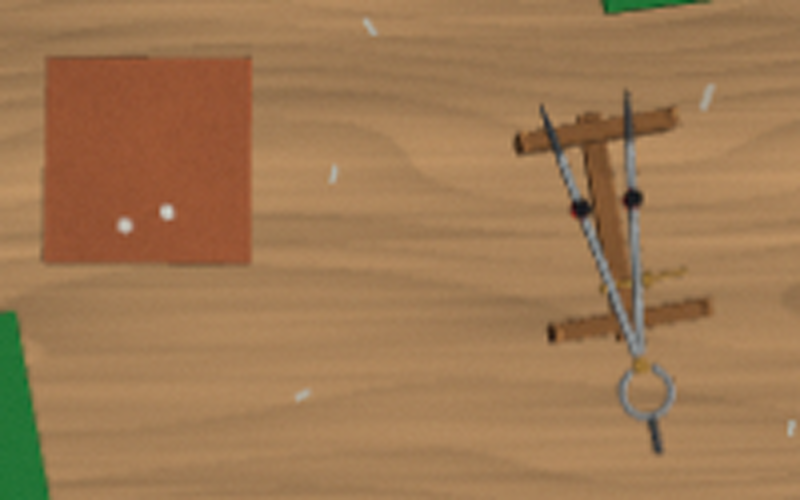

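The crop confirms it: grips at (349.7,206.8) and (362.7,204.3), white dots on the terracotta tile. The grips measure 38 mm apart and the dots 31 mm, both as the description allows. Now I work out the first move.

Run:
```python
from h import *
import pickle
R=cv2.Rodrigues(monitor.get_obs()['eef_rot'])[0];print(R.round(3));print('tool y yaw',np.degrees(np.arctan2(R[1,1],R[0,1])))
c=pickle.load(open('top.pkl','rb'));print(onz(c,[[437,182],[466,178],[451,165]],100).round())
L=np.array([563.1,-175.2]);Rr=np.array([569.6,-213.]);d=L-Rr;print('grip axis',np.degrees(np.arctan2(d[1],d[0])),(L+Rr)/2)
s=onz(c,np.array([[545,105],[627,92],[640,362]])/4+[205,155],40);print(s.round(1))
s=s[:,:2];ax=(s[0]+s[1])/2-s[2];print('axis yaw',np.degrees(np.arctan2(ax[1],ax[0])), np.linalg.norm(ax))
```

```text
[[ 0.938  0.347 -0.   ]
 [ 0.347 -0.938  0.001]
 [ 0.    -0.001 -1.   ]]
tool y yaw -69.67009234327497
[[ 624. -413.  100.]
 [ 634. -498.  100.]
 [ 671. -456.  100.]]
grip axis 99.75702571889632 [ 566.35 -194.1 ]
[[ 637.6 -153.7   40. ]
 [ 646.  -213.4   40. ]
 [ 451.6 -217.2   40. ]]
axis yaw 10.010857523105635 193.16449583303447
```

>>> step_arm --increments "0.5 0.55 0 -0.2 -1; 1.1 1.25 0 -0.4 -1; 1.7 1.95 0 -0.6 -1; 2.3 2.6 0 -0.8 -1; 2.9 3.25 0 -1 -1" --grip_force 20

```text
t: 0.6
tcp_pos: [362.9, -421.9, 231.1]
eef_rot: [-3.113, -0.417, 0.0]
force: [0.3, -0.5, 0.7]
finger_gap: 85.2
grasp_force: 0.0
```

>>> step_arm --increments "0.6 0.65 -0.1 -0.2 -1; 1.2 1.35 -0.2 -0.5 -1; 1.8 2 -0.3 -0.8 -1; 2.4 2.7 -0.4 -1 -1; 3 3.4 -0.5 -1.1 -1"

```text
t: 1.1
tcp_pos: [512.9, -251.9, 205.9]
eef_rot: [-3.13, -0.268, 0.001]
force: [0.5, -1.2, -0.6]
finger_gap: 85.7
grasp_force: 0.0
```

>>> step_arm --increments "0.4 0.4 0 0 -1; 0.8 0.8 0 0 -1; 1 1.1 0 0 -1; 1.08 1.19 0 0 -1; 1.08 1.19 0 0 -1"

```text
t: 1.6
tcp_pos: [565.9, -193.8, 206.1]
eef_rot: [-3.13, -0.27, 0.001]
force: [-0.1, -0.4, -0.5]
finger_gap: 85.3
grasp_force: 0.0
```

Run:
```python
from h import *
import pickle
o=monitor.get_obs();print(o['t'],o['tcp_pos'],o['eef_rot'],o['finger_gap'])
c=capture('wrist');pickle.dump(c,open('w1.pkl','wb'));save(c,'w1.png')
print(proj(c,[[563.1,-175.2,45],[569.6,-213,45],[637,-154,39],[646,-213,39]]).round())
```

```text
1.6 [ 565.94542021 -193.80858261  206.07790894] [-3.12985457e+00 -2.70469799e-01  9.96127277e-04] 85.30973471157486
[[260. 193.]
 [305. 193.]
 [249.  99.]
 [323. 101.]]
```

View pics/w1.png

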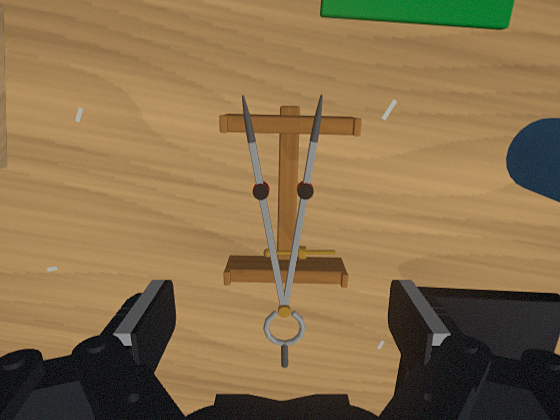

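Wrist view: grips at (261,191) and (305,190), points at (243,96) and (321,96), nut at (302,253). All agree with the top-view estimate to about 2 px.

Run:
```python
from h import *
import pickle
c=pickle.load(open('w1.pkl','rb'));b=(c['pixels'].max(2)<50).astype(np.uint8);b[:, :245]=0;b[:,320:]=0;b[:175]=0;b[207:]=0
b=cv2.morphologyEx(b,cv2.MORPH_OPEN,np.ones((5,5)))
n,l,s,ce=cv2.connectedComponentsWithStats(b);print(s[1:],ce[1:])
P=onz(c,ce[1:],45);print(P,P.mean(0));d=P[0]-P[1];print(np.hypot(*d[:2]),np.degrees(np.arctan2(d[1],d[0])))
T=onz(c,[[243,96],[321,96],[284.5,311]],39);print(T);a=T[:2].mean(0)-T[2];print(np.degrees(np.arctan2(a[1],a[0])),np.linalg.norm(T[0]-T[1]))
```

```text
[] []Traceback (most recent call last):
  File "<stdin>", line 6, in <module>
  File "h.py", line 10, in onz
    o,d=ray(c,uv); return o+d*((z-o[2])/d[:,2])[:,None]
        ~~~^^^^^^
  File "h.py", line 5, in ray
    p=cv2.undistortPoints(np.array(uv,float).reshape(-1,1,2),K(c),np.array([c['k1'],0,0,0.])).reshape(-1,2)
      ~~~~~~~~~~~~~~~~~~~^^^^^^^^^^^^^^^^^^^^^^^^^^^^^^^^^^^^^^^^^^^^^^^^^^^^^^^^^^^^^^^^^^^^
cv2.error: OpenCV(4.12.0) /io/opencv/modules/calib3d/src/undistort.dispatch.cpp:347: error: (-215:Assertion failed) CV_IS_MAT(_src) && CV_IS_MAT(_dst) && (_src->rows == 1 || _src->cols == 1) && (_dst->rows == 1 || _dst->cols == 1) && _src->cols + _src->rows - 1 == _dst->rows + _dst->cols - 1 && (CV_MAT_TYPE(_src->type) == CV_32FC2 || CV_MAT_TYPE(_src->type) == CV_64FC2) && (CV_MAT_TYPE(_dst->type) == CV_32FC2 || CV_MAT_TYPE(_dst->type) == CV_64FC2) in function 'cvUndistortPointsInternal'
```

Run:
```python
from h import *
import pickle
c=pickle.load(open('w1.pkl','rb'))
P=onz(c,[[261,190.5],[305.3,190]],47);print(P,P.mean(0));d=P[0]-P[1];print(np.hypot(*d[:2]),np.degrees(np.arctan2(d[1],d[0])))
T=onz(c,[[243,96],[321,96],[284.5,311]],39);print(T);a=T[:2].mean(0)-T[2];print(np.degrees(np.arctan2(a[1],a[0])),np.linalg.norm(T[0]-T[1]))
```

```text
[[ 565.58532744 -175.41446558   47.        ]
 [ 572.46712282 -212.27914246   47.        ]] [ 569.02622513 -193.84680402   47.        ]
37.501513417164986 100.57410770211231
[[ 638.3424368  -148.84067571   39.        ]
 [ 649.15091331 -210.72856797   39.        ]
 [ 449.26407587 -216.30613947   39.        ]]
10.635600702799517 62.824631892590176
```

>>> step_arm --increments "0.05 0 -0.7 0.1 -1; 0.05 0 -1.4 0.1 -1; 0.05 0 -2 0.1 -1; 0.05 0 -2.5 0.1 -1; 0.05 0 -2.8 0.1 -1"

```text
t: 2.15
tcp_pos: [566.8, -194.9, 64.4]
eef_rot: [-3.128, -0.28, 0.004]
force: [0.2, -0.2, 0.0]
finger_gap: 85.4
grasp_force: 0.0
```

>>> step_arm --increments "0 0 -0.3 0 -1; 0 0 -0.6 0 -1; 0 0 -0.85 0 -1; 0 0 -0.98 0 -0.6; 0 0 -0.98 0 -0.3"

```text
t: 2.65
tcp_pos: [568.2, -193.9, 16.5]
eef_rot: [-3.128, -0.283, 0.002]
force: [0.3, -0.7, 0.2]
finger_gap: 59.2
grasp_force: 0.0
```

Run:
```python
from h import *
o=monitor.get_obs();print(o['t'],o['tcp_pos'],o['force'],o['finger_gap'],o['grasp_force'])
c=capture('wrist');save(c,'w2.png')
```

```text
2.65 [ 568.23289172 -193.87666137   16.53308453] [ 0.32470716 -0.66648426  0.17910632] 59.21631341647099 0.0
```

View pics/w2.png

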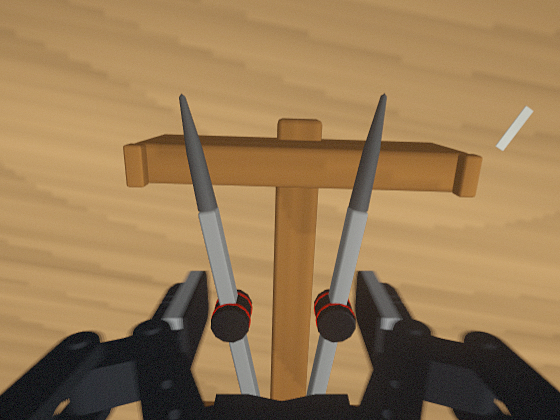

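Wrist view: the pads straddle the grips, with grips at (232,317) and (335,317) and points at (183,96) and (384,96). Squeezing next.

>>> step_arm --increments "0 0 0 0 -0.28; 0 0 0 0 -0.2; 0 0 0 0 -0.1; 0 0 0 0 0; 0 0 0 0 0.1" --grip_force 30

```text
t: 3.2
tcp_pos: [570.3, -194.5, 19.4]
eef_rot: [3.127, 0.283, 0.005]
force: [-0.3, 0.5, 11.8]
finger_gap: 39.2
grasp_force: 10.8
```

>>> step_arm --increments "0 0 0 0 0.15; 0 0 0 0 0.18; 0 0 0 0 0.2; 0 0 0 0 0.22; 0 0 0 0 0.22"

```text
t: 3.7
tcp_pos: [570.7, -194.7, 19.9]
eef_rot: [3.127, 0.283, 0.007]
force: [-2.2, 0.7, 14.9]
finger_gap: 33.7
grasp_force: 11.3
```

>>> step_arm --increments "0 0 0 0 0.22; 0 0 0 0 0.22; 0 0 0 0 0.22; 0 0 0 0 0.22; 0 0 0 0 0.22"

```text
t: 4.2
tcp_pos: [570.7, -194.7, 19.9]
eef_rot: [3.127, 0.283, 0.007]
force: [-1.0, 0.7, 14.2]
finger_gap: 33.1
grasp_force: 11.3
```

The pads' swing presses the dividers down on the bars at 14 N, so I relieve that by lifting.

>>> step_arm --increments "0 0 0.03 0 0.22; 0 0 0.06 0 0.22; 0 0 0.12 0 0.22; 0 0 0.2 0 0.22; 0 0 0.3 0 0.22"

```text
t: 4.7
tcp_pos: [568.4, -193.9, 32.4]
eef_rot: [-3.129, -0.283, 0.001]
force: [0.8, 0.2, -0.5]
finger_gap: 33.7
grasp_force: 9.8
```

>>> step_arm --increments "0 0 0.15 0 0.22; 0 0 0.35 0 0.22; 0 0 0.55 0 0.22; 0 0 0.7 0 0.22; 0 0 0.7 0 0.22"

```text
t: 5.2
tcp_pos: [569.6, -194.4, 68.9]
eef_rot: [3.128, 0.283, 0.004]
force: [-0.2, -0.2, -1.3]
finger_gap: 33.8
grasp_force: 9.8
```

Run:
```python
from h import *
import pickle
o=monitor.get_obs();print(o['t'],o['tcp_pos'],o['eef_rot'],o['force'],o['finger_gap'],o['grasp_force'])
c=capture('wrist');pickle.dump(c,open('w3.pkl','wb'));save(c,'w3.png')
```

```text
5.2 [ 569.57359486 -194.37519988   68.93604958] [3.12775009 0.28269183 0.0036836 ] [-0.24667613 -0.1948536  -1.3419724 ] 33.80160376626751 9.761856347322464
```

View pics/w3.png

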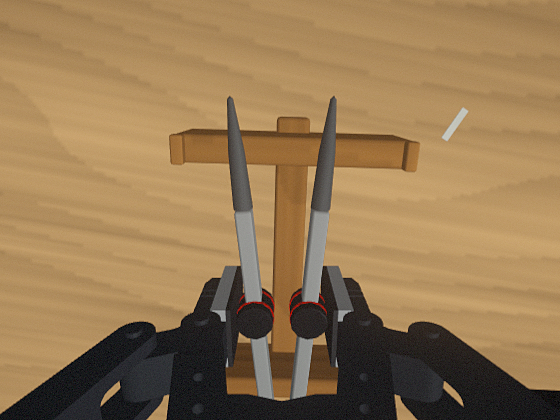

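The dividers are off the rest and held level, with points at (230,98) and (333,98) and grips at (256,312) and (308,312). Next I check the pitch by depth and measure where the points sit in the tool frame.

```bash
cat >> h.py <<'E'
def depthpt(c,u,v):
    o,d=ray(c,[[u,v]]); z=c['depth'][int(round(v)),int(round(u))]; return (o+d*z)[0]
E
python3 - <<'E'
from h import *
import pickle
c=pickle.load(open('w3.pkl','rb'))
for u,v in [(230,101),(333,101),(235,140),(328,140),(240,180),(323,180),(246,240),(316,240),(254,285),(309,285),(256,318),(308,318)]: print(u,v,depthpt(c,u,v).round(1))
E
```

```text
230 101 [ 641.3 -163.7   90.1]
333 101 [ 647.3 -196.1   89.8]
235 140 [ 629.5 -167.1   90.6]
328 140 [ 634.9 -197.2   89.6]
240 180 [ 617.  -170.8   92.3]
323 180 [ 621.8 -198.2   91.1]
246 240 [ 596.3 -176.    92.6]
316 240 [ 600.4 -200.3   91.7]
254 285 [ 579.  -181.5   91.6]
309 285 [ 582.7 -201.4   91.9]
256 318 [ 568.5 -184.3   96.4]
308 318 [ 571.9 -202.9   96.5]
```

Legs are level, the points are at TCP + 19.5 mm, and the gap is 33 mm (33 predicted from the grip width). Moving to a look pose 30 mm short of the dots.

>>> step_arm --increments "-0.1 0.3 0.05 0.1 0.22; -0.3 0.8 0.05 0.25 0.22; -0.5 1.4 0.05 0.4 0.22; -0.7 2 0.05 0.55 0.22; -0.9 2.6 0.05 0.7 0.22"

```text
t: 5.75
tcp_pos: [522.1, -62.3, 69.4]
eef_rot: [-3.118, -0.379, 0.002]
force: [0.8, 0.2, -0.8]
finger_gap: 33.6
grasp_force: 9.8
```

>>> step_arm --increments "-0.25 0.6 0 0.15 0.22; -0.5 1.2 0 0.3 0.22; -0.75 1.8 0 0.45 0.22; -0.95 2.4 0 0.6 0.22; -1.1 2.9 0 0.75 0.22"

```text
t: 6.25
tcp_pos: [466.6, 82.8, 69.5]
eef_rot: [-3.104, -0.483, 0.003]
force: [0.7, 0.4, -1.6]
finger_gap: 33.2
grasp_force: 9.8
```

>>> step_arm --increments "-0.07 0.25 0 0.03 0.22; -0.11 0.4 0 0.03 0.22; -0.13 0.46 0 0.03 0.22; -0.13 0.46 0 0.03 0.22; -0.13 0.46 0 0.03 0.22"

```text
t: 6.75
tcp_pos: [462.4, 103.3, 69.8]
eef_rot: [3.104, 0.483, 0.0]
force: [-1.1, 0.3, -1.3]
finger_gap: 33.5
grasp_force: 9.8
```

Run:
```python
from h import *
import pickle
o=monitor.get_obs();print(o['t'],o['tcp_pos'],o['eef_rot'],o['force'],o['finger_gap'],o['grasp_force'])
for n in('wrist','top'):
    c=capture(n);pickle.dump(c,open(n+'4.pkl','wb'))
    if n=='wrist': save(c,'w4.png')
```

```text
6.75 [462.43062859 103.31941168  69.78138416] [3.10416443e+00 4.82753790e-01 1.24371435e-04] [-1.05848076  0.32327422 -1.30154011] 33.499994890636046 9.764819294214249
```

View pics/w4.png

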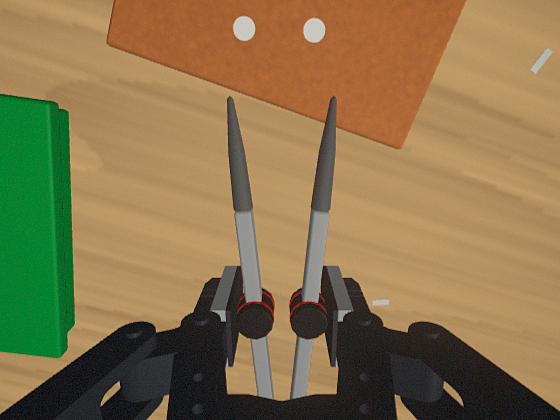

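Wrist view: dots at (244,29) and (314,30), clear ahead of the points at (230,98) and (333,98).

```bash
cat >> h.py <<'E'
def dots(c,box,th=170):
    w=(c['pixels'].min(2)>th).astype(np.uint8); m=np.zeros_like(w); m[box[1]:box[3],box[0]:box[2]]=1
    n,l,s,ce=cv2.connectedComponentsWithStats(w*m); k=s[1:,4]>6; return ce[1:][k],s[1:][k]
def rep(n,a,b):
    d=a-b; m=(a+b)/2; print(n,'mid',m.round(1),'dist',np.hypot(*d[:2]).round(1),'yaw',(np.degrees(np.arctan2(d[1],d[0]))-90).round(1))
E
python3 - <<'E'
from h import *
import pickle
c=pickle.load(open('wrist4.pkl','rb'));ce,s=dots(c,(200,5,370,60),150);print(ce,s)
D=onz(c,ce,28);print(D);ce=ce[np.argsort(ce[:,0])];D=onz(c,ce,28);rep('dots',D[0],D[1])
for z in(88.5,90):
    P=onz(c,[[230,97.5],[333.5,97.5]],z);rep('points',P[0],P[1])
for u,v in [(230,100),(333,100),(280,60),(256,318),(308,318)]: print(depthpt(c,u,v).round(1))
c=pickle.load(open('top4.pkl','rb'));ce,s=dots(c,(218,172,266,219),130);print(ce);D=onz(c,ce,28);rep('top',D[1],D[0])
E
```

```text
[[243.6745283   28.13679245]
 [313.7326969   29.93794749]] [[233  16  22  25 424]
 [303  18  22  25 419]]
[[559.63732126 153.28802812  28.        ]
 [568.66250855 122.55870896  28.        ]]
dots mid [564.1 137.9  28. ] dist 32.0 yaw 16.4
points mid [535.9 127.5  88.5] dist 33.5 yaw 17.7
points mid [535.9 127.5  90. ] dist 33.1 yaw 17.7
[530.1 143.1  89.9]
[540.1 111.8  91.6]
[551.7 133.4  29. ]
[459.5 113.   96.2]
[465.9  95.1  97.1]
[[246.2 207.5]
 [236.  211. ]]
top mid [563.1 136.5  28. ] dist 31.2 yaw 17.9
```

>>> step_arm --increments "0.15 0.06 -0.1 -0.06 0.22; 0.3 0.13 -0.3 -0.12 0.225; 0.45 0.2 -0.5 -0.2 0.23; 0.55 0.24 -0.65 -0.24 0.23; 0.55 0.24 -0.7 -0.24 0.23"

```text
t: 7.35
tcp_pos: [490.0, 116.2, 33.4]
eef_rot: [3.109, 0.452, -0.002]
force: [1.1, 0.4, -1.0]
finger_gap: 33.4
grasp_force: 9.9
```

>>> step_arm --increments "0 0 0 0 0.23; 0 0 0 0 0.23; 0 0 0 0 0.23; 0 0 0 0 0.23; 0 0 0 0 0.23"

```text
t: 7.85
tcp_pos: [489.7, 116.0, 35.1]
eef_rot: [-3.109, -0.452, -0.001]
force: [-1.1, -1.1, -1.0]
finger_gap: 32.8
grasp_force: 9.9
```

Run:
```python
from h import *
import pickle
o=monitor.get_obs();print(o['t'],o['tcp_pos'],o['eef_rot'],o['force'],o['finger_gap'],o['grasp_force'])
c=capture('wrist');pickle.dump(c,open('w5.pkl','wb'));save(c,'w5.png',(180,50,380,200),4)
```

```text
7.85 [489.71817135 115.95720374  35.14029865] [-3.10893402e+00 -4.51571315e-01 -8.03951461e-04] [-1.0668366  -1.13323408 -1.00653941] 32.806399879016475 9.872298538684845
```

View pics/w5.png

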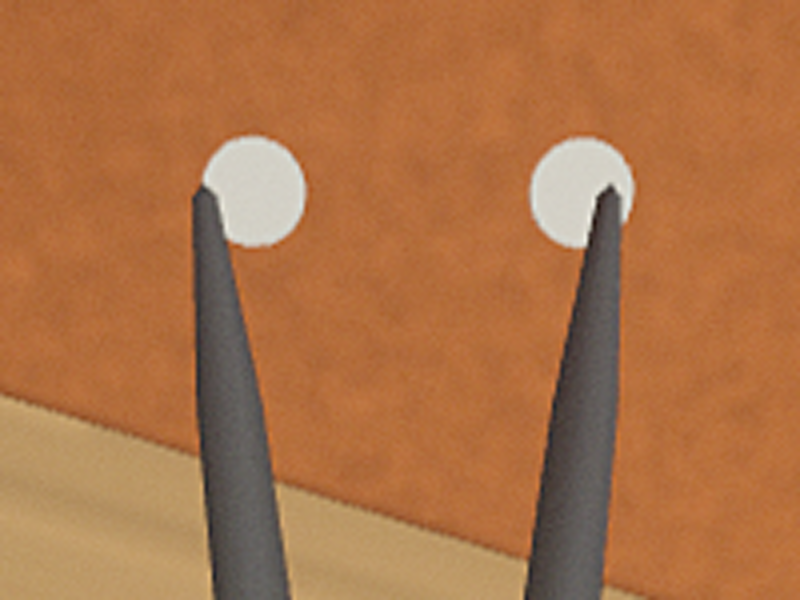

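Crop: dots at full-frame (243.5,98) and (325.8,98), tips at (231,96.8) and (332.8,96.3). Both are lined up, with a small shift to the right needed.

Run:
```python
from h import *
import pickle
c=pickle.load(open('w5.pkl','rb'))
D=onz(c,[[243.5,98],[325.75,98]],28);rep('dots',*D)
for z in (53,54.5,56):
    P=onz(c,[[231,97],[332.75,96.5]],z);rep('points',*P)
    print(depthpt(c,231,100).round(1),depthpt(c,332,100).round(1))
for u,v in [(280,100),(246,240),(316,240),(256,318),(308,318)]: print(depthpt(c,u,v).round(1))
```

```text
dots mid [563.9 137.5  28. ] dist 32.2 yaw 16.6
points mid [563.9 138.7  53. ] dist 33.2 yaw 16.8
[558.3 154.   55.7] [567.5 123.   55.8]
points mid [563.9 138.7  54.5] dist 32.8 yaw 16.8
[558.3 154.   55.7] [567.5 123.   55.8]
points mid [563.9 138.7  56. ] dist 32.4 yaw 16.8
[558.3 154.   55.7] [567.5 123.   55.8]
[562.7 139.   28.4]
[514.5 137.1  58.7]
[521.2 113.4  57.9]
[487.5 125.8  62.4]
[493.3 107.8  63. ]
```

>>> step_arm --increments "0 -0.01 -0.08 0 0.23; 0 -0.02 -0.16 0 0.233; 0 -0.02 -0.24 0 0.237; 0 -0.02 -0.3 0 0.237; 0 -0.02 -0.32 0 0.237"

```text
t: 8.4
tcp_pos: [489.3, 114.9, 18.2]
eef_rot: [3.109, 0.452, -0.001]
force: [0.7, 0.3, -1.3]
finger_gap: 32.5
grasp_force: 9.9
```

>>> step_arm --increments "0 0 0 0 0.237; 0 0 0 0 0.237; 0 0 0 0 0.237; 0 0 0 0 0.237; 0 0 0 0 0.237"

```text
t: 8.9
tcp_pos: [489.7, 115.0, 18.9]
eef_rot: [-3.109, -0.452, -0.0]
force: [0.5, 0.6, -1.5]
finger_gap: 32.9
grasp_force: 9.9
```

Run:
```python
from h import *
import pickle
o=monitor.get_obs();print(o['t'],o['tcp_pos'],o['eef_rot'],o['force'],o['finger_gap'],o['grasp_force'])
c=capture('wrist');pickle.dump(c,open('w6.pkl','wb'));save(c,'w6.png',(205,60,355,170),5)
for u,v in [(280,100),(231,101),(332,101),(246,240),(316,240),(256,318),(308,318)]: print(depthpt(c,u,v).round(1))
```

```text
8.9 [489.72929789 114.97869043  18.94637587] [-3.10894218e+00 -4.51643293e-01 -3.69706071e-04] [ 0.45766992  0.63039023 -1.52651807] 32.87838560056417 9.937807023525238
[562.7 138.   29.1]
[558.  152.9  39.6]
[567.2 122.   40.4]
[514.1 136.1  41.7]
[521.3 112.5  42.1]
[487.9 124.9  46.7]
[493.1 106.7  46.4]
```

View pics/w6.png

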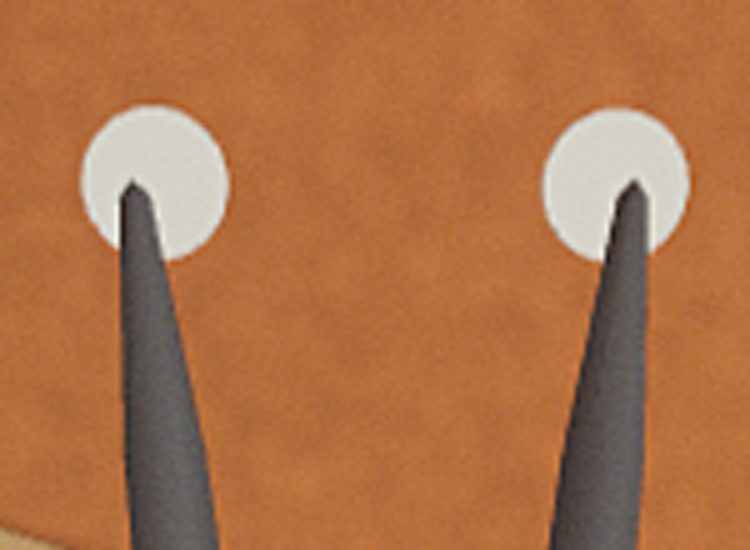

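Crop: dots at full-frame (236,96.6) and (328.3,97), tips at (231.4,96.4) and (331.8,96.4), so both points are over their dots, about 10 mm up.

Run:
```python
from h import *
import pickle
c=pickle.load(open('w6.pkl','rb'))
D=onz(c,[[236,96.6],[328.3,97]],28);rep('dots',*D)
for z in (37,38,39.5):
    P=onz(c,[[231.4,96.6],[331.8,96.6]],z);rep('points',*P);print((P-D)[:,:2].round(2).tolist())
```

```text
dots mid [563.9 137.6  28. ] dist 32.2 yaw 16.3
points mid [563.9 137.8  37. ] dist 32.7 yaw 16.6
[[-0.18, 0.4], [0.08, -0.02]]
points mid [563.9 137.8  38. ] dist 32.4 yaw 16.6
[[-0.15, 0.28], [0.04, 0.11]]
points mid [563.9 137.8  39.5] dist 32.0 yaw 16.6
[[-0.1, 0.09], [-0.03, 0.29]]
```

The points are within 0.4 mm of the dot centres, so I now hold still for more than three seconds.

>>> step_arm --increments "0 0 0 0 0.237; 0 0 0 0 0.237; 0 0 0 0 0.237; 0 0 0 0 0.237; 0 0 0 0 0.237"

```text
t: 9.45
tcp_pos: [489.6, 115.0, 18.8]
eef_rot: [-3.109, -0.452, 0.0]
force: [-0.6, 0.1, -1.5]
finger_gap: 32.8
grasp_force: 9.9
```

>>> step_arm --increments "0 0 0 0 0.237; 0 0 0 0 0.237; 0 0 0 0 0.237; 0 0 0 0 0.237; 0 0 0 0 0.237"

```text
t: 9.95
tcp_pos: [489.6, 114.9, 18.8]
eef_rot: [-3.109, -0.452, 0.0]
force: [0.3, 0.5, -1.1]
finger_gap: 32.7
grasp_force: 9.9
```

>>> step_arm --increments "0 0 0 0 0.237; 0 0 0 0 0.237; 0 0 0 0 0.237; 0 0 0 0 0.237; 0 0 0 0 0.237"

```text
t: 10.45
tcp_pos: [489.6, 114.9, 18.8]
eef_rot: [3.109, 0.452, 0.0]
force: [0.1, -0.4, -1.7]
finger_gap: 33.0
grasp_force: 9.9
```

>>> step_arm --increments "0 0 0 0 0.237; 0 0 0 0 0.237; 0 0 0 0 0.237; 0 0 0 0 0.237; 0 0 0 0 0.237"

```text
t: 10.95
tcp_pos: [489.7, 114.9, 18.8]
eef_rot: [-3.109, -0.452, -0.0]
force: [-0.1, 0.9, -1.5]
finger_gap: 32.8
grasp_force: 9.9
```

>>> step_arm --increments "0 0 0 0 0.237; 0 0 0 0 0.237; 0 0 0 0 0.237; 0 0 0 0 0.237; 0 0 0 0 0.237"

```text
t: 11.45
tcp_pos: [489.6, 114.9, 18.8]
eef_rot: [-3.109, -0.451, 0.0]
force: [-0.8, -0.4, -0.5]
finger_gap: 32.7
grasp_force: 9.9
```

>>> step_arm --increments "0 0 0 0 0.237; 0 0 0 0 0.237; 0 0 0 0 0.237; 0 0 0 0 0.237; 0 0 0 0 0.237"

```text
t: 11.95
tcp_pos: [489.6, 115.0, 18.8]
eef_rot: [-3.109, -0.452, -0.0]
force: [0.4, -0.4, -0.4]
finger_gap: 33.1
grasp_force: 9.9
```

>>> step_arm --increments "0 0 0 0 0.237; 0 0 0 0 0.237; 0 0 0 0 0.237; 0 0 0 0 0.237; 0 0 0 0 0.237"

```text
t: 12.45
tcp_pos: [489.7, 114.9, 18.8]
eef_rot: [-3.109, -0.452, -0.0]
force: [-0.4, -0.7, -1.2]
finger_gap: 32.9
grasp_force: 9.9
```

Run:
```python
from h import *
import pickle
o=monitor.get_obs();print(o['t'],o['tcp_pos'],o['force'],o['finger_gap'],o['grasp_force'])
c=capture('wrist');a=pickle.load(open('w6.pkl','rb'))
print('diff',np.abs(c['pixels'].astype(int)-a['pixels'])[80:200,200:360].max(2).mean())
g=[cv2.cvtColor(k['pixels'],cv2.COLOR_RGB2GRAY)[85:200,205:355].astype(np.float32) for k in(a,c)]
print(cv2.phaseCorrelate(*g))
for u,v in [(231,101),(332,101)]: print(depthpt(c,u,v).round(1))
```

```text
12.45 [489.65133963 114.94770659  18.82129506] [-0.39403615 -0.65176005 -1.20169418] 32.899458971998605 9.937164634466171
diff 4.585520833333334
((-0.010438696483149101, -0.14633925855671492), 0.991971006181505)
[557.9 153.   38.4]
[567.1 122.1  40.9]
```

Held still for 3.5 s with no drift, so I hand in.

```bash
python3 -c "
from station import ticket
print(ticket.hand_in())"
```

```text
the job is handed in; nothing more can be done
None
```

The job is handed in: the dividers are still held squeezed, each point within about 0.4 mm of its dot's centre and about 10 mm above the tile, after 3.5 s held without measurable drift; no verdict came back.

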